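# Fix the jar clamp and hold its sprung jaw open at the mark

### The job

Fix the jar clamp to the worktop first: press the blue plunger of its suction pump all the way down to its stop, and let it come up again. Then take the black crossbar handle, pull the sprung jaw open until its blue pointer lines up with the red mark on the scale, and keep it there: finish while still holding the handle at the mark, so that I can set a jar in. Leave the loose things on the worktop where they stand.

Things in the scene. Friction and masses are not known exactly. Their poses are not given: they have to be found in the camera images.
- clamp: jar clamp, fixed: a wooden board (x -190 to +90, y +-55 mm, top 20 mm high) with a fixed aluminium jaw at the far (+x) end (65 mm high), a sprung jaw that slides on it, a steel spring tube at the near (-x) end (45 mm high) and a suction pump on an ear at its left (+y) side. Origin on the worktop; its x axis is the slide direction (the sprung jaw opens toward -x), z up
- jaw (a joint): opening of the sprung jaw, m: 0 closed (at rest), grows as the jaw is pulled to the clamp's -x, stop at 0.065. A spring pulls it shut: 3.6 N when closed, plus 120 N/m (7 to 10 N at the mark); let go, it slides shut
- handle (a point): middle of the sprung jaw's handle: a black round crossbar, 14 mm thick, 88 mm long along the clamp's y, centre 85 mm above the worktop, on a thin steel post near each end (40 mm either side of the middle). The rest of the clamp near it is at most 65 mm high, so there is free room before, behind and below the bar. It travels with the jaw
- pointer (a point): tip of the sprung jaw's small blue pointer over the paper scale at the board's right (-y) edge, about 21 mm high. It travels with the jaw: 20 mm to the clamp's +x of the handle, 46 mm to its -y
- mark: red clip set on the right (-y) edge of the board beside the scale, 8 mm wide, with a 2.4 mm wide red tip. Origin at the tip, about 21 mm high, axes as the clamp's. The jaw is at the mark when pointer and tip have the same clamp x. It is fixed, and lies 30 to 52 mm to the clamp's -x of the resting pointer
- pump (a joint): travel of the pump plunger, m: 0 up (at rest), 0.016 fully down at its stop. A spring pushes it back up: 3.5 N at the top, 9.1 N at the stop
- pump_top (a point): top centre of the round blue plunger head, 38 mm in diameter, 86 mm above the worktop at rest and 70 mm at the stop, 90 mm to the clamp's +y and 30 mm to its +x from the clamp's origin; it moves straight down
- spice_a: loose bystander to the right of the clamp: spice jar with red cap, 45x45x106 mm, origin at the centre of its underside
- tomato_tin: loose bystander to the right of the clamp: food tin, 57 mm in diameter, 72 mm high, origin at the centre of its underside
- tea_box: loose bystander to the right of the clamp: upright pale green carton, 69x71x122 mm, origin at the centre of its underside
- salt_shaker: loose bystander to the right of the clamp: grey salt shaker, 44 mm in diameter, 90 mm high, origin at the centre of its underside

How it is judged:
On the way, in this order (a step that is already met when the one before it is completed fails the run):
1. the pump plunger is pressed down to its stop (value of joint pump above 0.0145 m), for 0.1 s.
2. then the plunger is up again and the jaw is pulled to the mark (value of joint pump below 0.003 m and x of pointer in the frame of mark between -0.005 and 0.005 m), for 0.3 s.
At the end, for the whole second after the job is handed in: The program ends holding: the fingers bear on the sprung jaw with more than 2 N and are at its handle (grasp point within 60 mm of the handle's middle), its pointer stays within 5 mm of the red mark along the clamp's x, the jaw is still (under 10 mm/s), and the pump plunger is up (within 3 mm) (all of step 2 and contact force between jaw and the fingers above 2 N and distance between the grasp point and handle below 0.06 m and velocity of joint jaw between -0.01 and 0.01 m/s); the arm keeps its last pose, push and grip.
It fails at once if a loose bystander is moved by more than 25 mm (distance of any of spice_a, tomato_tin, tea_box, salt_shaker from where it was at the start of the episode above 0.025 m).
It also fails if it takes over 42 s, if anything falls off the work surface, if the arm or the gripper's body presses on something with over 40 N, if the wrist force passes 120 N, or if a joint passes its speed limit or range.

### The arm

A 7-joint arm with a two-finger parallel gripper is mounted at the origin on a cart in front of the work surface, level with it; the furniture and walls round the work are solid. World frame = base frame: x ahead of the robot, y to its left, z up, the work surface at z = 0. Lengths are in m, angles in rad, forces in N, time in s.
With the tool pointing down it reaches from about 0.35 to 0.9 m from the base axis. Payload 8.1 kg.
Tool frame: the origin (TCP) lies at the very end of the fingers, on their centre line; the grasp point (between the pads) lies 19 mm behind it (robot.tcp_to_grasp is the distance from the TCP to the grasp point, in m); z points along the fingers, y is the line along which they close (so a half turn about z gives the same grasp; the last joint's range is limited). The gripper opens to 92 mm and grips with 3 to 60 N. Pads are 19 mm wide; open, the fingers measure 130 mm over their backs; the gripper's body (75 mm by 190 mm) begins 47 mm behind the grasp point.
Start: joints at [-1.287, 0.434, 0.025, 1.573, -0.012, 1.134, -0.075], TCP at [0.236, 0.579, 0.227] pointing down, gripper open.
Joint ranges: [-2.62, 2.62], [-0.44, 2.09], [-1.27, 1.32], [0.08, 2.57], [-1.32, 4.46], [0.12, 2], [-2.74, 2.74]. Speed limits (rad/s): [2.22, 2.22, 3.01, 3.01, 3.14, 3.14, 3.14].

### API

Orientations are given as a rotation vector (axis times angle).
In Python, from station import sensors, grab_frame, robot gives the robot as it stands.
- The arm moves only by the tool jog_arm, never from a script. Its argument "targets" is a list of rows, each an object of numbers: "ax", "ay", "az": the turn, a rotation vector about the tool's x, y, z in rad; "tx", "ty", "tz": the shift along the tool's x, y, z in mm; "claw": the opening, from -1 (shut) to 1 (fully open), so that 0 is half open. In form: [{"ax": .., "ay": .., "az": .., "tx": .., "ty": .., "tz": .., "claw": ..}, ...]. A call has 1 to 20 rows; each row is the pose to reach, as a shift and turn from the pose commanded when the call began, along the tool's axes at that moment; what a row does not reach only later rows make up. A row lasts 1/12 s, in which the tool goes at most 41.7 mm and 7.16 degrees, less where a joint would pass 70% of its speed; a pose out of reach is approached as far as the arm can. A call with a gripper value outside its range is refused whole. The fingers move at their own pace and stop on an object; "newtons" is the grip in N (left out, the last holds). Time passes only in rows, so rows that repeat a pose let the fingers close. It gives the time, the measured TCP pose, the force, the opening and the grip force at its end, in the units of the state.
- sensors.get_state(): the state, without advancing time (a new reading comes with each control period).
- grab_frame(name): name is "scene" or "top" or "wrist"; returns a dict with "frame" (420x560x3 uint8, blue, green, red), "fx", "fy", "cx", "cy" (pixels), "D" ([k1, k2, p1, p2, k3] as OpenCV has them; the pictures are not rectified), "cam_to_world" (4x4, takes a point from camera to world coordinates). Camera axes: x right, y up, looking along -z (the intrinsics and any distortion apply to the point x, -y, -z); pixel columns grow to the right and rows downward; lengths in m; the calibration is good to about 2 mm. A picture is of the moment at which its call begins. There is no depth.
- robot.close_job(): hands the job in; it is judged then, once.
The state is a dict: "t": time; "joint_positions": joint angles; "dq": joint speeds; "joint_efforts": joint torques, N m; "ee_pos": TCP position; "tcp_rot": TCP orientation; "ft_force": force on the tool from outside, world axes, zero at the start; "moment": the same for the moment, N m; "opening": finger opening in m; "grip_force": force on a finger pad.
Only numpy, scipy, OpenCV 4.12 (cv2) and the standard library are available. Lean on these libraries where they do the work, as an engineer would, in place of code of your own. Each camera call takes 0.05 s, during which the arm holds its last target. There are 200 camera calls.

## Working session

There is one attempt and no reset: what is moved stays moved. The work goes in short steps, Python scripts to look and compute and a tool call to move; the robot and the scene stay as the last step left them, time stands still between calls to the robot, and variables do not carry over. Pictures are saved under pics/ and viewed, at most 10 in all, crops included, and the job is handed in when it is done.

Besides the shell and the picture viewer there is one more tool, called after ">>>" as name(argument=value, ...) on one line, values as JSON. jog_arm: Moves the arm, as the interface text tells. Its arguments: {"type":"object","properties":{"targets":{"type":"array","items":{"type":"object","properties":{"ax":{"type":"number"},"ay":{"type":"number"},"az":{"type":"number"},"tx":{"type":"number"},"ty":{"type":"number"},"tz":{"type":"number"},"claw":{"type":"number"}}}},"newtons":{"type":"number"}},"required":["targets"]}

```bash
mkdir -p pics; cat > h.py <<'E'
import numpy as np, cv2
from station import sensors, grab_frame, robot
from scipy.spatial.transform import Rotation as R
def save(n,f):
    d=grab_frame(n); cv2.imwrite(f,d["frame"]); np.savez(f[:-4]+".npz",**{k:d[k] for k in("fx","fy","cx","cy","D","cam_to_world")}); return d
def ray(d,uv):
    K=np.array([[d["fx"],0,d["cx"]],[0,d["fy"],d["cy"]],[0,0,1.]])
    p=cv2.undistortPoints(np.array([[uv]],float),K,np.array(d["D"],float))[0,0]
    T=np.array(d["cam_to_world"]); return T[:3,3],T[:3,:3]@np.array([p[0],-p[1],-1])
def at_z(d,uv,z):
    o,v=ray(d,uv); return o+v*(z-o[2])/v[2]
def proj(d,P):
    K=np.array([[d["fx"],0,d["cx"]],[0,d["fy"],d["cy"]],[0,0,1.]])
    T=np.array(d["cam_to_world"]); c=(np.atleast_2d(P)-T[:3,3])@T[:3,:3]*[1,-1,-1]
    return cv2.projectPoints(c,np.zeros(3),np.zeros(3),K,np.array(d["D"],float))[0][:,0]
E
python3 - <<'E'
from h import *
for n in("scene","top"):
    d=save(n,f"pics/{n}1.png"); print(n,np.round(d["cam_to_world"],3).tolist(),d["fx"])
s=sensors.get_state(); print(s["t"],s["ee_pos"],s["tcp_rot"],s["ft_force"],s["opening"])
a=cv2.imread("pics/scene1.png");b=cv2.imread("pics/top1.png")
E
```

```text
scene [[0.671, 0.419, -0.612, -0.221], [-0.742, 0.389, -0.546, -0.813], [0.009, 0.82, 0.572, 0.805], [0.0, 0.0, 0.0, 1.0]] 544.5642318475486
top [[0.025, 0.985, -0.173, 0.354], [-1.0, 0.026, 0.006, -0.111], [0.011, 0.173, 0.985, 1.068], [0.0, 0.0, 0.0, 1.0]] 437.85054100975765
0.1 [0.23564924 0.57838864 0.22604435] [-6.03947381e-01 -3.08283271e+00  2.16875873e-03] [-0.1173391   0.40950301 -0.38326995] 0.092082827837982
```

View pics/top1.png

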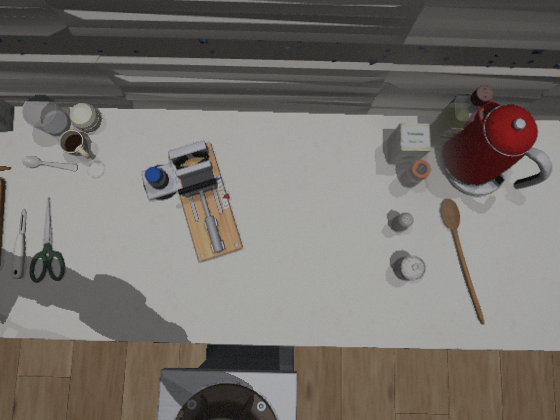

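View pics/scene1.png

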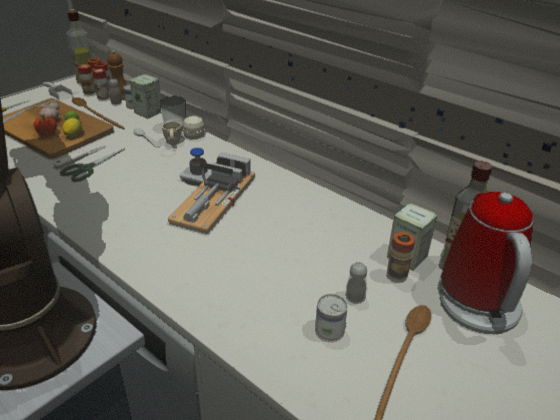

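The top view shows the clamp at about (205,200), its pump at (155,176) and the mark near (226,197). The loose items are well to the right. I'll enlarge this area.

```bash
python3 - <<'E'
from h import *
a=cv2.imread("pics/top1.png")[135:267,135:255]
cv2.imwrite("pics/c1.png",cv2.resize(a,None,fx=4.5,fy=4.5,interpolation=cv2.INTER_CUBIC))
b=cv2.imread("pics/scene1.png")[140:235,160:265]
cv2.imwrite("pics/c2.png",cv2.resize(b,None,fx=6,fy=6,interpolation=cv2.INTER_CUBIC))
E
```

```text
(no output)
```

View pics/c1.png

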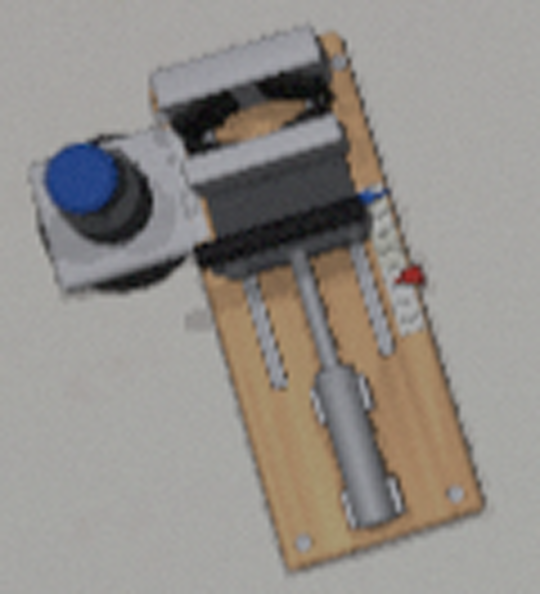

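View pics/c2.png

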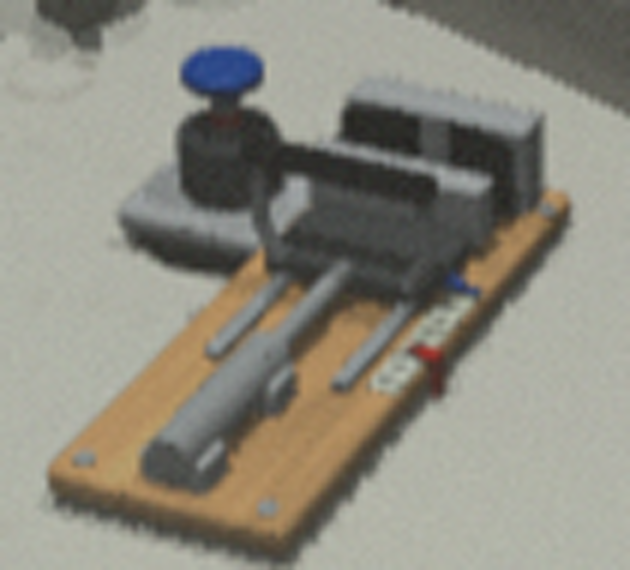

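Top crop: pump head at (82,179), bar from (202,255) to (368,206), pointer at about (375,197) with its tip near (388,190), and mark tip at (398,279). The near board corners are (290,572) and (484,508). In the scene crop, the pump is at (222,72), the bar runs from (265,155) to (437,187), the pointer is at (458,284) and the red tip at (415,350).

```bash
python3 - <<'E'
from h import *
from scipy.optimize import least_squares
t=dict(np.load("pics/top1.npz"));s=dict(np.load("pics/scene1.npz"))
T=lambda x,y:((x+.5)/4.5-.5+135,(y+.5)/4.5-.5+135)
S=lambda x,y:((x+.5)/6-.5+160,(y+.5)/6-.5+140)
obs=[(t,T(82,179),(30,90,86)),(t,T(290,572),(-190,55,20)),(t,T(484,508),(-190,-55,20)),(t,T(340,33),(90,-55,20)),
(s,S(222,70),(30,90,86)),(s,S(52,478),(-190,55,20)),(s,S(288,545),(-190,-55,20)),(s,S(568,200),(90,-55,20))]
W=lambda q,p:np.array([q[0]+np.cos(q[2])*p[0]-np.sin(q[2])*p[1],q[1]+np.sin(q[2])*p[0]+np.cos(q[2])*p[1],p[2]])
f=lambda q:np.concatenate([proj(c,W(q,np.array(p)/1e3))[0]-uv for c,uv,p in obs])
r=least_squares(f,[.55,.1,.2]);q=r.x
print(q,np.round(r.fun.reshape(-1,2),1).tolist())
def loc(P): return np.round(R.from_euler('z',-q[2]).apply(P-[q[0],q[1],0])*1e3,1)
for n,c,uv,z in[("pump",t,T(82,179),.086),("pumpS",s,S(222,70),.086),("hL",t,T(202,255),.087),("hR",t,T(368,206),.087),("hLS",s,S(265,155),.085),("hRS",s,S(437,187),.085),("ptr",t,T(375,197),.021),("ptrtip",t,T(388,190),.021),("ptrS",s,S(458,284),.021),("ptrS2",s,S(478,293),.021),("mark",t,T(398,279),.021),("markr",t,T(412,275),.021),("markS",s,S(415,350),.021)]:
    P=at_z(c,uv,z);print(n,P.round(4),loc(P))
print(W(q,np.array([30,90,86])/1e3))
st=sensors.get_state(); print(R.from_rotvec(st["tcp_rot"]).as_matrix().round(3))
E
```

```text
[0.59488036 0.0900285  0.34502468] [[0.1, 0.3], [0.6, 0.9], [1.7, 0.5], [0.1, -0.7], [-0.3, -1.2], [-1.5, -1.1], [-0.3, -1.4], [1.0, -1.4]]
pump [0.5934 0.1852 0.086 ] [30.8 90.1 86. ]
pumpS [0.5889 0.1793 0.086 ] [24.5 86.1 86. ]
hL [0.5552 0.1209 0.087 ] [-26.9  42.5  87. ]
hR [0.5829 0.0379 0.087 ] [-28.9 -45.   87. ]
hLS [0.5538 0.1123 0.085 ] [-31.1  34.9  85. ]
hRS [0.5854 0.0402 0.085 ] [-25.7 -43.7  85. ]
ptr [0.6034 0.0444 0.021 ] [ -7.4 -45.8  21. ]
ptrtip [0.6076 0.0375 0.021 ] [ -5.8 -53.7  21. ]
ptrS [0.6067 0.0517 0.021 ] [ -1.9 -40.1  21. ]
ptrS2 [0.6075 0.0402 0.021 ] [ -4.9 -51.1  21. ]
mark [0.5583 0.0297 0.021 ] [-54.9 -44.4  21. ]
markr [0.5607 0.0222 0.021 ] [-55.1 -52.3  21. ]
markS [0.5583 0.0288 0.021 ] [-55.1 -45.2  21. ]
[0.59267258 0.18487113 0.086     ]
[[-0.926  0.377 -0.   ]
 [ 0.377  0.926 -0.001]
 [-0.    -0.001 -1.   ]]
```

>>> jog_arm(targets=[{"tx": -40,"ty": -19,"az": 0.08,"claw": -1},{"tx": -80,"ty": -38,"az": 0.16,"claw": -1},{"tx": -115,"ty": -55,"az": 0.24,"claw": -1},{"tx": -150,"ty": -72,"az": 0.32,"claw": -1},{"tx": -185,"ty": -89,"az": 0.4,"claw": -1},{"tx": -220,"ty": -106,"az": 0.48,"claw": -1},{"tx": -255,"ty": -123,"az": 0.56,"claw": -1},{"tx": -290,"ty": -140,"az": 0.64,"claw": -1},{"tx": -325,"ty": -157,"az": 0.72,"claw": -1},{"tx": -360,"ty": -174,"az": 0.8,"claw": -1},{"tx": -395,"ty": -190,"az": 0.84,"claw": -1},{"tx": -430,"ty": -206,"az": 0.84,"claw": -1},{"tx": -460,"ty": -220,"az": 0.84,"claw": -1},{"tx": -479,"ty": -229,"az": 0.84,"tz": 20,"claw": -1},{"tx": -479,"ty": -229,"az": 0.84,"tz": 55,"claw": -1},{"tx": -479,"ty": -229,"az": 0.84,"tz": 90,"claw": -1},{"tx": -479,"ty": -229,"az": 0.84,"tz": 110,"claw": -1},{"tx": -479,"ty": -229,"az": 0.84,"tz": 110,"claw": -1},{"tx": -479,"ty": -229,"az": 0.84,"tz": 110,"claw": -1}])

```text
schema error: expected keys ax, ay, az, tx, ty, tz, claw
```

>>> jog_arm(targets=[{"ax": 0,"ay": 0,"tz": 0,"tx": -40,"ty": -19,"az": 0.08,"claw": -1},{"ax": 0,"ay": 0,"tz": 0,"tx": -80,"ty": -38,"az": 0.16,"claw": -1},{"ax": 0,"ay": 0,"tz": 0,"tx": -115,"ty": -55,"az": 0.24,"claw": -1},{"ax": 0,"ay": 0,"tz": 0,"tx": -150,"ty": -72,"az": 0.32,"claw": -1},{"ax": 0,"ay": 0,"tz": 0,"tx": -185,"ty": -89,"az": 0.4,"claw": -1},{"ax": 0,"ay": 0,"tz": 0,"tx": -220,"ty": -106,"az": 0.48,"claw": -1},{"ax": 0,"ay": 0,"tz": 0,"tx": -255,"ty": -123,"az": 0.56,"claw": -1},{"ax": 0,"ay": 0,"tz": 0,"tx": -290,"ty": -140,"az": 0.64,"claw": -1},{"ax": 0,"ay": 0,"tz": 0,"tx": -325,"ty": -157,"az": 0.72,"claw": -1},{"ax": 0,"ay": 0,"tz": 0,"tx": -360,"ty": -174,"az": 0.8,"claw": -1},{"ax": 0,"ay": 0,"tz": 0,"tx": -395,"ty": -190,"az": 0.84,"claw": -1},{"ax": 0,"ay": 0,"tz": 0,"tx": -430,"ty": -206,"az": 0.84,"claw": -1},{"ax": 0,"ay": 0,"tz": 0,"tx": -460,"ty": -220,"az": 0.84,"claw": -1},{"ax": 0,"ay": 0,"tx": -479,"ty": -229,"az": 0.84,"tz": 20,"claw": -1},{"ax": 0,"ay": 0,"tx": -479,"ty": -229,"az": 0.84,"tz": 55,"claw": -1},{"ax": 0,"ay": 0,"tx": -479,"ty": -229,"az": 0.84,"tz": 90,"claw": -1},{"ax": 0,"ay": 0,"tx": -479,"ty": -229,"az": 0.84,"tz": 110,"claw": -1},{"ax": 0,"ay": 0,"tx": -479,"ty": -229,"az": 0.84,"tz": 110,"claw": -1},{"ax": 0,"ay": 0,"tx": -479,"ty": -229,"az": 0.84,"tz": 110,"claw": -1}])

```text
t: 1.68
ee_pos: [0.5922, 0.1857, 0.116]
tcp_rot: [-1.808, -2.568, 0.004]
ft_force: [0.8, -0.4, 1.1]
opening: 0.0002
grip_force: 0.0
```

>>> jog_arm(targets=[{"ax": 0,"ay": 0,"az": 0,"tx": 0,"ty": 0,"tz": 15,"claw": -1},{"ax": 0,"ay": 0,"az": 0,"tx": 0,"ty": 0,"tz": 26,"claw": -1},{"ax": 0,"ay": 0,"az": 0,"tx": 0,"ty": 0,"tz": 32,"claw": -1},{"ax": 0,"ay": 0,"az": 0,"tx": 0,"ty": 0,"tz": 38,"claw": -1},{"ax": 0,"ay": 0,"az": 0,"tx": 0,"ty": 0,"tz": 42,"claw": -1},{"ax": 0,"ay": 0,"az": 0,"tx": 0,"ty": 0,"tz": 45,"claw": -1},{"ax": 0,"ay": 0,"az": 0,"tx": 0,"ty": 0,"tz": 47,"claw": -1},{"ax": 0,"ay": 0,"az": 0,"tx": 0,"ty": 0,"tz": 47,"claw": -1},{"ax": 0,"ay": 0,"az": 0,"tx": 0,"ty": 0,"tz": 47,"claw": -1},{"ax": 0,"ay": 0,"az": 0,"tx": 0,"ty": 0,"tz": 47,"claw": -1}])

```text
t: 2.52
ee_pos: [0.5935, 0.1864, 0.071]
tcp_rot: [1.808, 2.569, 0.002]
ft_force: [-3.0, 0.1, 8.7]
opening: 0.0005
grip_force: 4.2
```

>>> jog_arm(targets=[{"ax": 0,"ay": 0,"az": 0,"tx": 0,"ty": 0,"tz": 3,"claw": -1},{"ax": 0,"ay": 0,"az": 0,"tx": 0,"ty": 0,"tz": 5,"claw": -1},{"ax": 0,"ay": 0,"az": 0,"tx": 0,"ty": 0,"tz": 7,"claw": -1},{"ax": 0,"ay": 0,"az": 0,"tx": 0,"ty": 0,"tz": 7,"claw": -1},{"ax": 0,"ay": 0,"az": 0,"tx": 0,"ty": 0,"tz": 7,"claw": -1},{"ax": 0,"ay": 0,"az": 0,"tx": 0,"ty": 0,"tz": 7,"claw": -1}])

```text
t: 3.02
ee_pos: [0.594, 0.1866, 0.0696]
tcp_rot: [1.809, 2.568, 0.008]
ft_force: [-20.7, -5.6, 64.1]
opening: 0.0006
grip_force: 32.4
```

>>> jog_arm(targets=[{"ax": 0,"ay": 0,"az": 0,"tx": 0,"ty": 0,"tz": -15,"claw": -1},{"ax": 0,"ay": 0,"az": 0,"tx": 0,"ty": 0,"tz": -35,"claw": -1},{"ax": 0,"ay": 0,"az": 0,"tx": 0,"ty": 0,"tz": -65,"claw": -1},{"ax": 0,"ay": 0,"az": 0,"tx": 0,"ty": 0,"tz": -68,"claw": 0},{"ax": 0,"ay": 0,"az": 0,"tx": -30,"ty": -18,"tz": -68,"claw": 0},{"ax": 0,"ay": 0,"az": 0,"tx": -60,"ty": -38,"tz": -68,"claw": 0},{"ax": 0,"ay": 0,"az": 0,"tx": -91,"ty": -58,"tz": -68,"claw": 0},{"ax": 0,"ay": 0,"az": 0,"tx": -91,"ty": -58,"tz": -68,"claw": 0},{"ax": 0,"ay": 0,"az": 0,"tx": -91,"ty": -58,"tz": -68,"claw": 0},{"ax": 0,"ay": 0,"az": 0,"tx": -91,"ty": -58,"tz": -68,"claw": 0}])

```text
t: 3.85
ee_pos: [0.5694, 0.0812, 0.1311]
tcp_rot: [1.809, 2.568, 0.002]
ft_force: [-0.3, 0.3, 0.1]
opening: 0.0423
grip_force: 0.0
```

```bash
python3 - <<'E'
from h import *
a=save("wrist","pics/w2.png")["frame"];b=save("scene","pics/s2.png")["frame"]
b=cv2.resize(b[120:250,140:280],(560,520),interpolation=cv2.INTER_CUBIC)[:420]
cv2.imwrite("pics/v2.png",cv2.resize(np.hstack([a,b]),(800,300)))
E
```

```text
(no output)
```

View pics/v2.png

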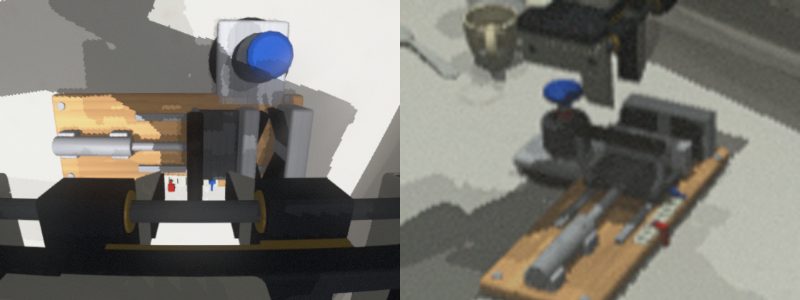

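The wrist view shows the bar (about x 195) centred between the fingers (about x 200). The plunger is up again, and the mark (171,187) and pointer (212,184) are both visible. Next I descend and grip the bar.

>>> jog_arm(newtons=30, targets=[{"ax": 0,"ay": 0,"az": 0,"tx": 0,"ty": -1,"tz": 25,"claw": 0},{"ax": 0,"ay": 0,"az": 0,"tx": 0,"ty": -1,"tz": 45,"claw": 0},{"ax": 0,"ay": 0,"az": 0,"tx": 0,"ty": -1,"tz": 60,"claw": 0},{"ax": 0,"ay": 0,"az": 0,"tx": 0,"ty": -1,"tz": 61,"claw": 0},{"ax": 0,"ay": 0,"az": 0,"tx": 0,"ty": -1,"tz": 61,"claw": -1},{"ax": 0,"ay": 0,"az": 0,"tx": 0,"ty": -1,"tz": 61,"claw": -1},{"ax": 0,"ay": 0,"az": 0,"tx": 0,"ty": -1,"tz": 61,"claw": -1},{"ax": 0,"ay": 0,"az": 0,"tx": 0,"ty": -1,"tz": 61,"claw": -1},{"ax": 0,"ay": 0,"az": 0,"tx": 0,"ty": -1,"tz": 61,"claw": -1},{"ax": 0,"ay": 0,"az": 0,"tx": 0,"ty": -1,"tz": 61,"claw": -1}])

```text
t: 4.78
ee_pos: [0.5692, 0.0809, 0.0705]
tcp_rot: [1.808, 2.568, 0.003]
ft_force: [2.6, 0.8, 0.2]
opening: 0.0131
grip_force: 30.0
```

```bash
python3 - <<'E'
from h import *
a=save("wrist","pics/w3.png")["frame"]; print(sensors.get_state()["ee_pos"])
cv2.imwrite("pics/v3.png",cv2.resize(a,(800,600),interpolation=cv2.INTER_CUBIC))
E
```

```text
[0.56933034 0.08090301 0.07050282]
```

View pics/v3.png

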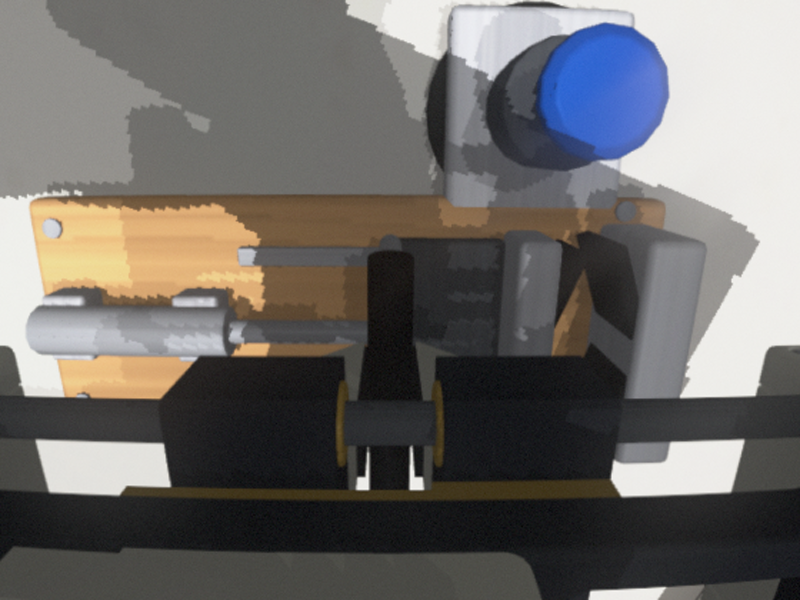

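The bar is held between the fingers at 13 mm opening. I'll compute the needed travel from the earlier hover wrist picture and the top picture.

```bash
python3 - <<'E'
from h import *
y=.345; 
def cl(P): return (R.from_euler('z',-y).apply(P-np.array([.5949,.0900,0]))*1e3).round(1)
for n,box in(("w2",(240,170,320,285)),("top1",(205,165,235,210)),("scene1",(220,178,245,208))):
    im=cv2.imread(f"pics/{n}.png").astype(int);d=dict(np.load(f"pics/{n}.npz"))
    b,g,r=im[...,0],im[...,1],im[...,2]
    M=np.zeros(b.shape,bool);M[box[1]:box[3],box[0]:box[2]]=1
    if n=="w2": M[:]=0; M[240:275,220:320]=1
    for c,m in(("blue",(b>r+40)&(b>g+30)&M),("red",(r>g+60)&(r>b+60)&M)):
        v,u=np.nonzero(m)
        if len(u)==0: print(n,c,"none");continue
        L=np.array([cl(at_z(d,(a,e),.021)) for a,e in zip(u,v)])
        print(n,c,len(u),"px",u.mean().round(1),v.mean().round(1),"mean",L.mean(0).round(1),"xmin/max",L[:,0].min(),L[:,0].max(),"y",L[:,1].min(),L[:,1].max())
print(cl(sensors.get_state()["ee_pos"]))
im=cv2.imread("pics/w2.png")[230:290,200:340]
cv2.imwrite("pics/v4.png",cv2.resize(im,None,fx=5.5,fy=5.5,interpolation=cv2.INTER_CUBIC))
E
```

```text
w2 blue 87 px 296.5 256.9 mean [ -7.2 -47.8  21. ] xmin/max -11.0 -3.4 y -57.1 -42.4
w2 red 104 px 239.0 261.3 mean [-55.8 -51.6  21. ] xmin/max -59.4 -52.4 y -57.0 -43.1
top1 blue 9 px 216.6 178.2 mean [ -5.9 -42.7  21. ] xmin/max -8.1 -2.5 y -48.5 -38.5
top1 red 13 px 225.8 195.9 mean [-55.4 -51.3  21. ] xmin/max -58.8 -51.7 y -56.3 -44.0
scene1 blue 2 px 235.5 186.5 mean [ -0.6 -38.2  21. ] xmin/max -2.2 1.1 y -40.4 -35.9
scene1 red 6 px 231.0 198.5 mean [-55.3 -51.6  21. ] xmin/max -58.3 -52.2 y -54.9 -48.3
[-27.1   0.1  70.5]
```

View pics/v4.png

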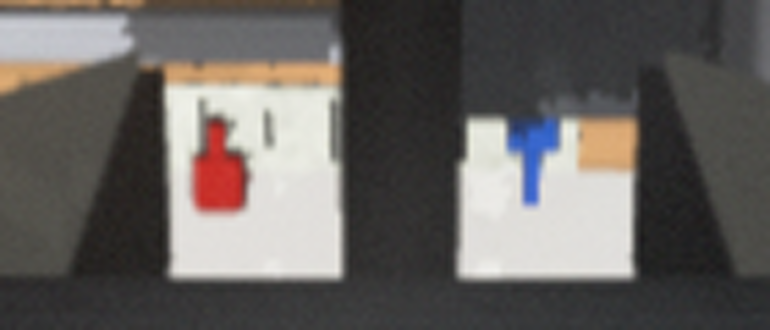

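>>> jog_arm(newtons=40, targets=[{"ax": 0,"ay": 0,"az": 0,"tx": 0,"ty": -4,"tz": 0,"claw": -1},{"ax": 0,"ay": 0,"az": 0,"tx": 0,"ty": -10,"tz": 0,"claw": -1},{"ax": 0,"ay": 0,"az": 0,"tx": 0,"ty": -17,"tz": 0,"claw": -1},{"ax": 0,"ay": 0,"az": 0,"tx": 0,"ty": -24,"tz": 0,"claw": -1},{"ax": 0,"ay": 0,"az": 0,"tx": 0,"ty": -31,"tz": 0,"claw": -1},{"ax": 0,"ay": 0,"az": 0,"tx": 0,"ty": -38,"tz": 0,"claw": -1},{"ax": 0,"ay": 0,"az": 0,"tx": 0,"ty": -44,"tz": 0,"claw": -1},{"ax": 0,"ay": 0,"az": 0,"tx": 0,"ty": -48,"tz": 0,"claw": -1},{"ax": 0,"ay": 0,"az": 0,"tx": 0,"ty": -49,"tz": 0,"claw": -1},{"ax": 0,"ay": 0,"az": 0,"tx": 0,"ty": -49,"tz": 0,"claw": -1},{"ax": 0,"ay": 0,"az": 0,"tx": 0,"ty": -49,"tz": 0,"claw": -1},{"ax": 0,"ay": 0,"az": 0,"tx": 0,"ty": -49,"tz": 0,"claw": -1},{"ax": 0,"ay": 0,"az": 0,"tx": 0,"ty": -49,"tz": 0,"claw": -1},{"ax": 0,"ay": 0,"az": 0,"tx": 0,"ty": -49,"tz": 0,"claw": -1}])

```text
t: 6.0
ee_pos: [0.5247, 0.0652, 0.0705]
tcp_rot: [1.806, 2.567, 0.007]
ft_force: [8.1, 4.3, -4.3]
opening: 0.0128
grip_force: 40.0
```

```bash
python3 - <<'E'
from h import *
t=save("top","pics/t5.png")["frame"][135:267,135:255];s=save("scene","pics/s5.png")["frame"][140:235,160:265]
z=lambda a:cv2.resize(a,(400,440),interpolation=cv2.INTER_CUBIC)
cv2.imwrite("pics/v5.png",np.hstack([z(t),z(s)]))
P=sensors.get_state()["ee_pos"];print((R.from_euler('z',-.345).apply(P-np.array([.5949,.0900,0]))*1e3).round(1))
E
```

```text
[-74.4   0.3  70.5]
```

View pics/v5.png

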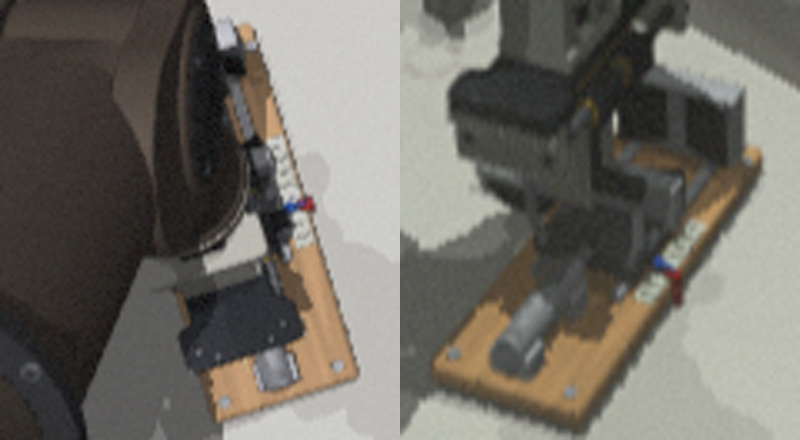

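The pointer now sits beside the red tip: (293,208) against (308,205) in the top view, and just short of it in the scene view. The tool moved 47.3 of the 48.6 mm needed, so I add about 1 mm.

>>> jog_arm(targets=[{"ax": 0,"ay": 0,"az": 0,"tx": 0,"ty": -1.2,"tz": 0,"claw": -1},{"ax": 0,"ay": 0,"az": 0,"tx": 0,"ty": -1.2,"tz": 0,"claw": -1},{"ax": 0,"ay": 0,"az": 0,"tx": 0,"ty": -1.2,"tz": 0,"claw": -1},{"ax": 0,"ay": 0,"az": 0,"tx": 0,"ty": -1.2,"tz": 0,"claw": -1},{"ax": 0,"ay": 0,"az": 0,"tx": 0,"ty": -1.2,"tz": 0,"claw": -1},{"ax": 0,"ay": 0,"az": 0,"tx": 0,"ty": -1.2,"tz": 0,"claw": -1},{"ax": 0,"ay": 0,"az": 0,"tx": 0,"ty": -1.2,"tz": 0,"claw": -1},{"ax": 0,"ay": 0,"az": 0,"tx": 0,"ty": -1.2,"tz": 0,"claw": -1}])

```text
t: 6.77
ee_pos: [0.5237, 0.0648, 0.0705]
tcp_rot: [1.806, 2.567, 0.007]
ft_force: [7.7, 3.8, -5.3]
opening: 0.0127
grip_force: 40.0
```

```bash
python3 - <<'E'
from h import *
def cl(P): return (R.from_euler('z',-.345).apply(P-np.array([.5949,.0900,0]))*1e3).round(1)
for n in("top","scene"):
    d=grab_frame(n);im=d["frame"].astype(int);b,g,r=im[...,0],im[...,1],im[...,2]
    for c,m in(("blue",(b>r+25)&(b>g+18)),("red",(r>g+50)&(r>b+50))):
        L=[cl(at_z(d,(u,v),.021)) for v,u in zip(*np.nonzero(m)) ]
        L=np.array([l for l in L if abs(l[0]+55)<20 and -60<l[1]<-36])
        print(n,c,len(L),L.mean(0) if len(L) else "")
s=sensors.get_state();print(cl(s["ee_pos"]),s["t"],s["grip_force"])
E
```

```text
top blue 16 [-54.8     -42.53125  21.     ]
top red 8 [-55.4375 -54.9     21.    ]
scene blue 6 [-50.15       -40.63333333  21.        ]
scene red 3 [-55.26666667 -53.46666667  21.        ]
[-75.5   0.4  70.5] 6.8667 39.9974262714386
```

```bash
python3 -c "
from station import robot
print(robot.close_job())"
```

```text
the job is handed in; nothing more can be done
None
```

The job is handed in: the plunger was pressed to its stop and came back up, and the arm is holding the handle with the pointer within about 1 mm of the red mark in the top view; the verdict was not shown.

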